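# Lock the loose mount of a microscope's anti-vibration platform with its lock nut

### The job

On one of the four mounts of the anti-vibration platform the lock nut (the upper one, with the ribbed rubber grip ring) is still standing clear of the hex set nut below it. Run that lock nut down its stud and tighten it against the set nut to about 0.45 N m, so that the two are locked, without letting the set nut be dragged round from its setting, then let go. Leave the bubble level, the slide box, the oil bottle and the spanner where they are.

Things in the scene. Friction and masses are not known exactly. Their poses are not given: they have to be found in the camera images.
- lock_nut: The loose steel hand nut with a ribbed black rubber grip ring. Origin: on its axis at its underside, 33 mm above the slab at the start; z up. The steel hub, 24 mm in diameter, spans 0 to 10 mm above the origin, the grip ring, 40 mm in diameter, 10 to 24 mm. Right-hand thread: turned clockwise (seen from above) it goes down 4 mm per full turn. The greased thread takes 0.1 N m at a creep and 0.35 N m at 1 rad/s to run, and stays where it is left.
- lock_nut_grip (a point): Middle of the lock nut's round grip ring, on its axis, 17 mm above the nut's underside: the place to grip it. The soft ring is bonded to the nut and gives a little when twisted, 0.07 rad per N m.
- set_nut: The hex set nut under the lock nut, 24 mm across flats, 13 mm high, on a washer 46 x 3 mm. Origin: on the stud's axis at the slab's top face (not at the nut); the frame turns with the nut, z up. As the bush is squeezed more or less, the nut's flat top stands 28 to 30 mm above the slab: 3 to 5 mm under the lock nut's underside at the start. Held by friction of about 0.55 N m; must not turn.
- stud_top (a point): Centre of the stud's top end, 72 mm above the slab. How the joint feels: from the touch of the two nuts the torque climbs by about 0.1 N m per 0.2 rad. Tightened with 0.4 to 0.6 N m (turning at a creep; read at rest it can be 0.1 lower) they are locked; with less, too loose (under 45 N between the nuts); from about 0.68 N m the lock nut drags the set nut round.
- mount: The mount that carries these two nuts: a rubber bush 43 mm in diameter and 14 mm high on the slab and the upright threaded stud, 16 mm in diameter, whose top end is 72 mm above the slab. Origin: on the stud's axis at the slab's top face; z up. It is fixed to the platform; it may be at any of the platform's four corners.
- platform: The fixed anti-vibration platform: a grey granite slab 220 x 350 x 30 mm on a grey base tray, its top face 52 mm above the bench. Origin: centre of its underside on the bench; x along the 220 mm side, y along the 350 mm side. The four mounts stand 70 mm from the centre in x and 130 mm in y.
- locked_mount1: One of the three other mounts, already locked: same bush, stud, set nut and lock nut, with the lock nut seated on the set nut, its top 52 mm above the slab. Origin: on the stud's axis at the slab's top face. All fixed.
- locked_mount2: Another of the three locked mounts, the same as locked_mount1.
- locked_mount3: The last of the three locked mounts, the same as locked_mount1.
- level: Round bubble level, loose, 60 mm in diameter and 12 mm high, standing near the middle of the slab. Origin: centre of its underside. Bystander.
- slide_box: Closed black box for microscope slides, loose on the bench, 87 x 127 x 36 mm. Origin: centre of its underside. Bystander.
- oil_bottle: Small amber immersion-oil bottle, loose on the bench, 38 mm in diameter and 75 mm high. Origin: centre of its underside. Bystander.
- spanner: Steel spanner, loose on the bench, 200 mm long, lying flat along its own x. Bystander; not needed: the lock nut is turned by hand.

How it is judged:
By the outcome, as a careful person would: the job done as asked, in the order asked, and still so for the second after the job is handed in, with the robot touching nothing.
It also fails if it takes over 72 s, if anything falls off the work surface, if the arm or the gripper's body presses on something with over 40 N, if the wrist force passes 120 N, or if a joint passes its speed limit or range.

### The arm

A 6-joint arm with a two-finger parallel gripper is mounted at the origin on the work surface. World frame = base frame: x ahead of the robot, y to its left, z up, the work surface at z = 0. Lengths are in mm, angles in rad, forces in N, time in s.
With the tool pointing down it reaches from about 275 to 1000 mm from the base axis. Payload 8.4 kg.
Tool frame: the origin (TCP) lies at the very end of the fingers, on their centre line; the grasp point (between the pads) lies 19 mm behind it; z points along the fingers, y is the direction in which the jaws open and shut (so a half turn about z gives the same grasp; the last joint's range is limited). The gripper opens to 85 mm and grips with 20 to 120 N. Pads are 22 mm wide; open, the fingers measure 114 mm over their backs; the gripper's body (76 mm by 85 mm) begins 54 mm behind the grasp point. The pads swing forward as they close: fully open they stand 13 mm farther back than shut.
Start: joints at [-1.326, 0.353, 1.633, -0, 1.155, -0.002], TCP at [152.687, -606.065, 231.281] pointing down, gripper open.
Joint ranges: [-2.63, 2.63], [-0.92, 2.1], [0.06, 2.66], [-1.3, 4.44], [0, 2.69], [-3.02, 3.02]. Speed limits (rad/s): [2.22, 2.22, 2.79, 3.14, 3.14, 3.14].

### API

Orientations are given as [roll, pitch, yaw] about the fixed x, y, z axes, in that order (R = Rz(yaw) Ry(pitch) Rx(roll)).
In Python, from rig import sense, grab_frame, get_calibration, sign_off, boxes_of, trace gives the robot as it stands.
- The arm moves only by the tool servo_tool, never from a script. Its argument "rows" is a list of rows, each a list of 3 entries, a list of its own where there are three numbers: the finger opening in mm, from 0 to 85.4, then the shift along the tool's x, y, z in mm, then the turn, a rotation vector about the tool's x, y, z in degrees. A call has 1 to 8 rows; each row shifts and turns the commanded pose from where the row before left it, along the tool's axes as they then stand; what a row does not reach is not made up. A row lasts 1/8 s, in which the tool goes at most 62.5 mm and 10.7 degrees, less where a joint would pass 70% of its speed; a pose out of reach is approached as far as the arm can. A call is refused whole if a number of a shift passes 62.5 or a number of a turn 10.7, either way. A call with a gripper value outside its range is refused whole. The fingers move at their own pace and stop on an object; "force" is the grip in N (left out, the last holds). Time passes only in rows, so rows that do not move let the fingers close. It gives the time, the measured TCP pose, the force and the opening at its end, in the units of the state.
- sense(): the state, without advancing time (a new reading comes with each control period).
- grab_frame(name): name is "scene" or "top"; returns the picture (480x640x3 uint8, blue, green, red); there is no depth.
- get_calibration(name): a dict with "intrinsics" (3x3 intrinsics, pixels), "world_to_cam" (4x4, takes a point from world to camera coordinates). Camera axes: x right, y down, z forward; pixel columns grow to the right and rows downward; lengths in mm; the calibration is good to about 2 mm. A picture is of the moment at which its call begins. get_calibration takes no time and is no camera call.
- sign_off(): hands the job in, once; it reports no verdict.
Trained networks look in the newest picture that a camera, given by its name, has taken for a name from the list of things; names that differ only in an ending like _2 or _b are one class to them, and where a whole thing is asked for, a point or a joint stands for the part that bears it (a point fixed in the world has none). Each returns a list of dicts, best first, with "conf" (0 to 1); they miss things now and then, are a little off and sometimes report something else, mostly with a low value. They report only what shows in the picture. A call takes as long as a camera call.
- boxes_of(camera, thing): "centre" ([x, y, z] in mm, in the coordinates of the camera as it stood for that picture, good to about 4 mm: the middle of the surface that is visible of it).
- trace(camera, thing): "mask" (480x640 bool, what is visible of it).
The state is a dict: "clock": time; "qpos": joint angles; "qvel": joint speeds; "joint_efforts": joint torques, N m; "eef_pos": TCP position; "tcp_rot": TCP orientation; "contact_force": force on the tool from outside, world axes, zero at the start; "wrist_torque": the same for the moment, N m; "opening": opening from 0.0 (shut) to 1.0 (fully open).
Only numpy, scipy, OpenCV 4.12 (cv2) and the standard library are available. Lean on these libraries where they do the work, as an engineer would, in place of code of your own. Each camera call takes 0.05 s, during which the arm holds its last target. There are 200 camera calls.

## Working session

There is one attempt and no reset: what is moved stays moved. The work goes in short steps, Python scripts to look and compute and a tool call to move; the robot and the scene stay as the last step left them, time stands still between calls to the robot, and variables do not carry over. Pictures are saved under pics/ and viewed, about 8 in all and at most 12, crops included, and the job is handed in when it is done.

Besides the shell and the picture viewer there is one more tool, called after "Emit:" as name([rows], argument=value, ...), one row to a line, values as JSON. servo_tool: Moves the arm, as the interface text tells. Its arguments: {"type":"object","properties":{"rows":{"type":"array","items":{"type":"array"}},"force":{"type":"number"}},"required":["rows"]}

```bash
mkdir -p pics; cat > h.py <<'E'
import numpy as np, cv2
from rig import *
def w(cam,p):
    M=np.array(get_calibration(cam)["world_to_cam"]); return np.linalg.inv(M)@np.append(p,1)
def ray_z(cam,u,v,z):
    c=get_calibration(cam);K=np.array(c["intrinsics"]);M=np.linalg.inv(np.array(c["world_to_cam"]))
    d=M[:3,:3]@np.linalg.solve(K,[u,v,1]);o=M[:3,3];return o+d*(z-o[2])/d[2]
def proj(cam,p):
    c=get_calibration(cam);q=np.array(c["world_to_cam"])@np.append(p,1);q=np.array(c["intrinsics"])@q[:3];return q[:2]/q[2]
E
python3 - <<'E'
from h import *
np.set_printoptions(precision=1,suppress=True)
s=sense();print(s)
ims=[grab_frame(c) for c in("scene","top")]
cv2.imwrite("pics/a.png",ims[0]);cv2.imwrite("pics/b.png",ims[1])
for c in("scene","top"):
    print(c,np.linalg.inv(np.array(get_calibration(c)["world_to_cam"]))[:3,3])
    for t in("lock_nut","set_nut","stud_top","locked_mount1","platform","level","slide_box","oil_bottle"):
        print(c,t,[(round(d["conf"],2),w(c,d["centre"])[:3]) for d in boxes_of(c,t)[:4]])
E
```

```text
{'clock': 0.0, 'qpos': array([-1.3,  0.4,  1.6, -0. ,  1.2, -0. ]), 'qvel': array([-0.,  0.,  0., -0., -0.,  0.]), 'joint_efforts': array([ -0. , -60.5, -34.2,   0. ,   0. ,  -0. ]), 'eef_pos': array([ 152.5, -605.6,  230.5]), 'tcp_rot': array([-3.1,  0. ,  0.2]), 'contact_force': array([ 0.4, -0.1, -0.1]), 'wrist_torque': array([-0.,  0., -0.]), 'opening': 0.9991747253166449}
scene [984.1 620.5 748. ]
scene lock_nut [(0.75, array([632.6, -65.3, 108.2]))]
scene set_nut [(0.59, array([636.1, -66.1,  66.8])), (0.2, array([637. , -69.3, 110.5]))]
scene stud_top [(0.75, array([634.3, -69.7,  84.8])), (0.43, array([558.5,  74. ,  53.9]))]
scene locked_mount1 [(0.95, array([498.1, -95.3,  83.7])), (0.65, array([591.9, 186.8,  91.7])), (0.62, array([455.8, 169.5,  92.2])), (0.29, array([635.6, -64.5, 111.8]))]
scene platform [(0.83, array([557.6,  78.3,  53.2]))]
scene level [(0.83, array([545.4,  42.4,  65.2]))]
scene slide_box [(0.86, array([585.7, 393.2,  33.1]))]
scene oil_bottle [(0.59, array([418.5, 361.6,  47.6]))]
top [ 431.3    5.8 1491.7]
top lock_nut [(0.68, array([629.3, -78.1, 113.5]))]
top set_nut [(0.45, array([615. , -70.9,  70.1])), (0.37, array([631. , -77.9, 111.1]))]
top stud_top [(0.7, array([626.6, -77.1, 110. ]))]
top locked_mount1 [(0.82, array([ 495.6, -100.5,  107.5])), (0.67, array([446.3, 147.1, 104.2])), (0.56, array([582.5, 174.7, 107.4]))]
top platform [(0.84, array([537.8,  40.1,  56.3])), (0.62, array([ 492.2, -101.5,  106.7]))]
top level [(0.84, array([546.7,  38.4,  65.7]))]
top slide_box [(0.33, array([ 490.7, -100.7,  107.3]))]
top oil_bottle [(0.75, array([410.6, 350.9,  48.7]))]
```

View pics/a.png

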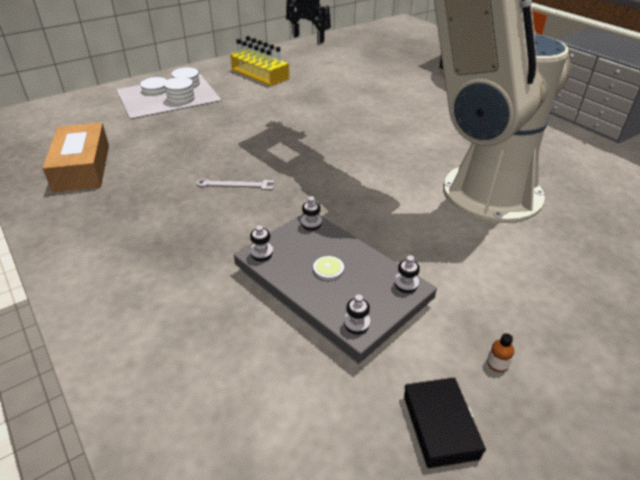

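View pics/b.png

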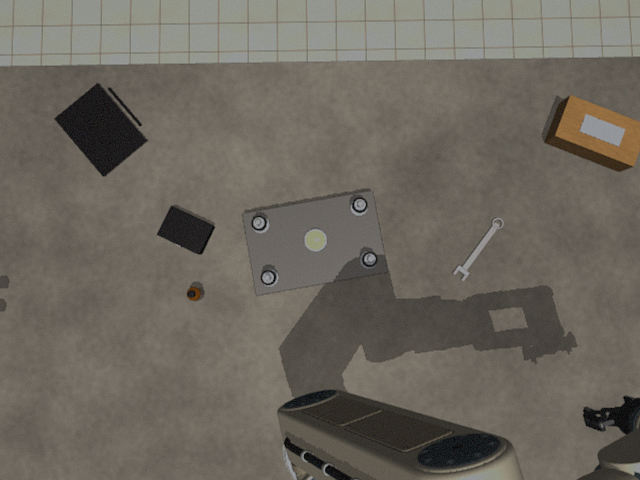

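The scene view shows the four mounts at about (260,240), (311,212), (408,273) and (357,312). The networks put the loose nut at the (260,240) mount, which is (360,204) in the top view. Next I'll enlarge the mounts to check this and refine the axis.

```bash
python3 - <<'E'
from h import *
np.set_printoptions(precision=1,suppress=True)
a=cv2.imread("pics/a.png");b=cv2.imread("pics/b.png")
t=[]
for (u,v) in((260,240),(311,212),(408,273),(357,312)): t.append(cv2.resize(a[v-24:v+24,u-24:u+24],(300,300),interpolation=cv2.INTER_CUBIC))
cv2.imwrite("pics/c.png",np.vstack([np.hstack(t[:2]),np.hstack(t[2:])]))
# top: stud tops & rings
P={}
for c in("scene","top"):
    grab_frame(c)
    for n in("lock_nut","locked_mount1","stud_top","set_nut","level"):
        for d in trace(c,n)[:4]:
            m=d["mask"];ys,xs=np.nonzero(m)
            if len(xs)==0: continue
            u,v=xs.mean(),ys.mean()
            print(c,n,round(d["conf"],2),len(xs),(xs.min(),xs.max(),ys.min(),ys.max()),np.array([u,v]),ray_z(c,u,v,102)[:2])
E
```

```text
scene lock_nut 0.82 215 (np.int64(250), np.int64(269), np.int64(229), np.int64(245)) [259.7 237.1] [630.1 -76.3]
scene locked_mount1 0.87 552 (np.int64(301), np.int64(321), np.int64(196), np.int64(230)) [311.  214.6] [505.8 -78.3]
scene locked_mount1 0.76 851 (np.int64(344), np.int64(371), np.int64(294), np.int64(333)) [357.2 314.8] [599.5 192.3]
scene locked_mount1 0.68 672 (np.int64(395), np.int64(419), np.int64(255), np.int64(292)) [407.3 275.1] [466.1 170.4]
scene stud_top 0.82 629 (np.int64(250), np.int64(272), np.int64(226), np.int64(260)) [260.7 244.1] [639.2 -56.9]
scene set_nut 0.56 244 (np.int64(251), np.int64(273), np.int64(243), np.int64(256)) [261.8 249.6] [645.6 -41.7]
scene set_nut 0.37 722 (np.int64(395), np.int64(419), np.int64(255), np.int64(292)) [407.3 274.8] [465.5 169.8]
scene level 0.96 569 (np.int64(314), np.int64(343), np.int64(256), np.int64(279)) [328.3 267.8] [571.6  72.5]
top lock_nut 0.72 205 (np.int64(352), np.int64(368), np.int64(197), np.int64(212)) [359.9 204.8] [627.8 -79.3]
top locked_mount1 0.76 247 (np.int64(360), np.int64(377), np.int64(251), np.int64(267)) [368.6 259. ] [489.7 -98.3]
top locked_mount1 0.73 191 (np.int64(262), np.int64(277), np.int64(269), np.int64(283)) [269.2 276. ] [450.6 152.6]
top locked_mount1 0.65 213 (np.int64(253), np.int64(268), np.int64(216), np.int64(231)) [260.4 223.3] [584.2 174. ]
top stud_top 0.68 267 (np.int64(351), np.int64(368), np.int64(197), np.int64(214)) [359.4 205.6] [625.6 -77.9]
top level 0.91 415 (np.int64(305), np.int64(326), np.int64(228), np.int64(250)) [315.5 239.2] [541.7  35. ]
```

View pics/c.png

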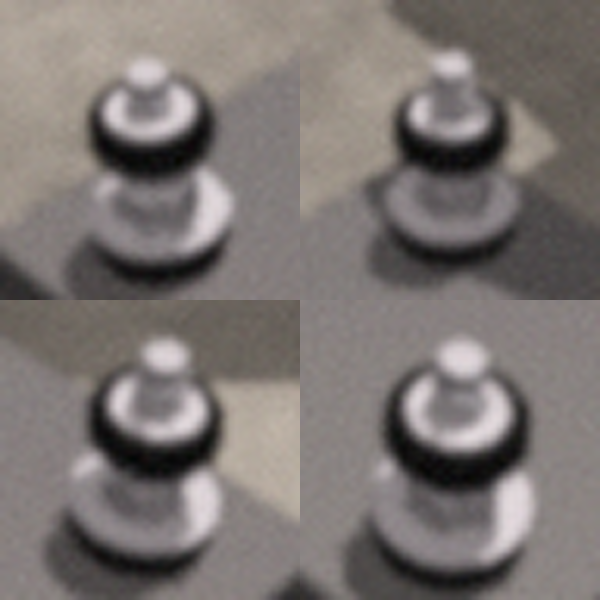

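The crop shows the first mount (top left) with the shortest stud end above its ring, so that is the loose one. Its axis is at about (628.5, -78.5). I'm moving over it at the current height, in two calls.

Emit:
servo_tool([
  [85,[36.8,-24.7,0],[0,0,0]],
  [85,[36.8,-24.7,0],[0,0,0]],
  [85,[36.8,-24.7,0],[0,0,0]],
  [85,[36.8,-24.7,0],[0,0,0]],
  [85,[36.8,-24.7,0],[0,0,0]],
  [85,[36.8,-24.7,0],[0,0,0]],
  [85,[36.8,-24.7,0],[0,0,0]],
  [85,[36.8,-24.7,0],[0,0,0]],
], force=50)

```text
clock: 2.5
eef_pos: [390.8, -341.4, 231.5]
tcp_rot: [3.141, -0.0, 0.247]
contact_force: [0.9, -1.0, 0.2]
opening: 0.99
```

Emit:
servo_tool([
  [85,[36.8,-24.7,0],[0,0,0]],
  [85,[36.8,-24.7,0],[0,0,0]],
  [85,[36.8,-24.7,0],[0,0,0]],
  [85,[36.8,-24.7,0],[0,0,0]],
  [85,[36.8,-24.7,0],[0,0,0]],
  [85,[36.8,-24.7,0],[0,0,0]],
  [85,[36.8,-24.7,0],[0,0,0]],
  [85,[36.8,-24.7,0],[0,0,0]],
])

```text
clock: 3.5
eef_pos: [628.0, -77.8, 231.3]
tcp_rot: [3.141, -0.0, 0.247]
contact_force: [0.4, -0.6, 0.3]
opening: 0.996
```

Emit:
servo_tool([
  [85,[0,0,0],[0,0,-10]],
  [85,[0,0,0],[0,0,-10]],
  [85,[0,0,0],[0,0,-10]],
  [85,[0,0,0],[0,0,-10]],
  [85,[0,0,0],[0,0,-10]],
  [85,[0,0,0],[0,0,-10]],
  [85,[0,0,0],[0,0,-10]],
  [85,[0,0,0],[0,0,-10]],
])

```text
clock: 4.5
eef_pos: [627.1, -79.0, 231.3]
tcp_rot: [-3.142, 0.0, 1.649]
contact_force: [-0.6, -0.4, 0.1]
opening: 0.994
```

```bash
python3 -c "
from h import *
s=sense();print(s)"
```

```text
{'clock': 4.5, 'qpos': array([-1.27694812e-01,  3.63842584e-01,  1.61751194e+00, -2.68712336e-06,
        1.16024411e+00, -2.05720851e-01]), 'qvel': array([-2.17857775e-03, -8.31616895e-04,  5.28494893e-04, -1.41562726e-03,
        1.74127833e-03, -1.38593304e+00]), 'joint_efforts': array([-3.83108827e-04, -6.13904929e+01, -3.43455899e+01, -3.90983178e-04,
        1.24853686e-03,  2.30766915e+00]), 'eef_pos': array([627.08557051, -79.00220645, 231.28590445]), 'tcp_rot': array([-3.14158629e+00,  1.18988766e-06,  1.64882344e+00]), 'contact_force': array([-0.61426078, -0.39467813,  0.09631416]), 'wrist_torque': array([-0.0240463 , -0.04787729, -0.01529204]), 'opening': 0.9938742354989237}
```

Emit:
servo_tool([
  [85,[0,0,0],[0,0,-10]],
  [85,[0,0,0],[0,0,-10]],
  [85,[0,0,0],[0,0,-10]],
  [85,[0,0,0],[0,0,-10]],
  [85,[0,0,0],[0,0,-10]],
  [85,[0,0,0],[0,0,-10]],
  [85,[0,0,0],[0,0,-10]],
  [85,[0,0,0],[0,0,-10]],
])

```text
clock: 5.5
eef_pos: [627.1, -79.0, 231.3]
tcp_rot: [3.142, -0.0, 3.045]
contact_force: [0.3, 1.3, -0.3]
opening: 0.995
```

Emit:
servo_tool([
  [85,[0,0,14],[0,0,-10]],
  [85,[0,0,14],[0,0,-10]],
  [85,[0,0,14],[0,0,-10]],
  [85,[0,0,14],[0,0,-10]],
  [85,[0,0,14],[0,0,-10]],
  [85,[0,0,14],[0,0,-10]],
  [85,[0,0,14],[0,0,-10]],
  [85,[0,0,0],[0,0,0]],
])

```text
clock: 6.5
eef_pos: [626.3, -78.9, 132.3]
tcp_rot: [3.14, -0.001, -2.023]
contact_force: [-0.0, 0.6, -0.0]
opening: 0.996
```

```bash
python3 - <<'E'
from h import *
np.set_printoptions(precision=3,suppress=True)
s=sense();print(s['qpos'],s['eef_pos'],s['tcp_rot'],s['contact_force'],s['wrist_torque'])
f=grab_frame('scene');u,v=260,225
f2=grab_frame('top')
cv2.imwrite('pics/d.png',np.hstack([cv2.resize(f[v-70:v+50,u-80:u+80],(400,300),interpolation=2),cv2.resize(f2[140:260,280:440],(400,300),interpolation=2)]))
E
```

```text
[-0.128  0.468  1.7    0.     0.976 -2.817] [626.335 -78.918 132.257] [ 3.14  -0.001 -2.023] [-0.045  0.641 -0.04 ] [0.014 0.064 0.03 ]
```

View pics/d.png

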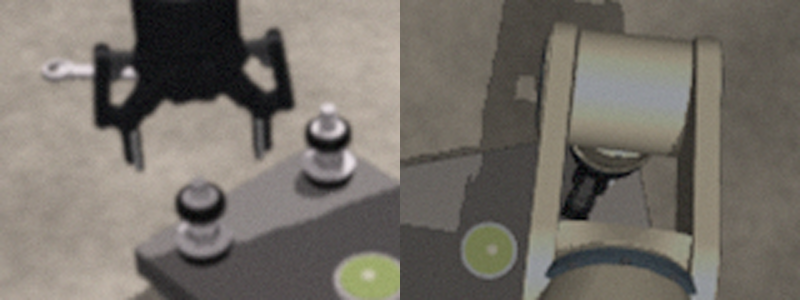

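The left half shows the jaw tips straddling the nut, with their midpoint at about (199,160) over the nut at (200,195). I'll descend, shift slightly and close gently.

Emit:
servo_tool([
  [85,[-0.9,-1.4,10],[0,0,0]],
  [85,[0,0,15],[0,0,0]],
  [85,[0,0,15],[0,0,0]],
  [85,[0,0,11],[0,0,0]],
  [60,[0,0,0],[0,0,0]],
  [60,[0,0,0],[0,0,0]],
  [46,[0,0,0],[0,0,0]],
  [46,[0,0,0],[0,0,0]],
], force=25)

```text
clock: 7.6
eef_pos: [629.0, -78.8, 82.8]
tcp_rot: [-3.141, 0.0, -2.022]
contact_force: [-0.1, 0.0, -0.2]
opening: 0.536
```

```bash
cat > s.py <<'E'
from h import *
np.set_printoptions(precision=3,suppress=True)
s=sense();print(s['clock'],s['qpos'],s['eef_pos'],s['tcp_rot'],'F',s['contact_force'],'M',s['wrist_torque'],s['opening']*85.4,s['joint_efforts'][5])
y=s['tcp_rot'][2];R=np.array([[np.cos(y),np.sin(y)],[np.sin(y),-np.cos(y)]])
print('Ftool xy',R.T@s['contact_force'][:2])
E
python3 s.py
```

```text
7.6 [-0.127  0.532  1.725  0.     0.885 -2.817] [629.004 -78.806  82.75 ] [-3.141  0.    -2.022] F [-0.108  0.039 -0.163] M [ 0.004  0.021 -0.013] 45.78863867986352 0.000523867583979154
Ftool xy [0.012 0.114]
```

Emit:
servo_tool([
  [38,[0,0,0],[0,0,0]],
  [38,[0,0,0],[0,0,0]],
  [38,[0,0,0],[0,0,0]],
  [38,[0,0,0],[0,0,0]],
])

```text
clock: 8.1
eef_pos: [628.9, -78.8, 82.8]
tcp_rot: [-3.141, 0.0, -2.022]
contact_force: [-0.9, 0.6, 6.8]
opening: 0.454
```

```bash
python3 s.py
```

```text
8.1 [-0.127  0.532  1.724  0.     0.885 -2.817] [628.924 -78.8    82.751] [-3.141  0.    -2.022] F [-0.869  0.61   6.795] M [0.039 0.278 0.052] 38.81182225637621 -0.0021253568411339074
Ftool xy [-0.17   1.048]
```

Well centred, with under 1 N sideways. Raising the grip force and running the nut down with the tool following the thread pitch.

Emit:
servo_tool([
  [36,[0,0,0],[0,0,0]],
  [36,[0,0,0.03],[0,0,3]],
  [36,[0,0,0.07],[0,0,6]],
  [36,[0,0,0.07],[0,0,6]],
  [36,[0,0,0.07],[0,0,6]],
  [36,[0,0,0.07],[0,0,6]],
  [36,[0,0,0.07],[0,0,6]],
  [36,[0,0,0.07],[0,0,6]],
], force=50)

```text
clock: 9.1
eef_pos: [629.5, -79.3, 82.5]
tcp_rot: [-3.14, 0.001, -2.705]
contact_force: [-0.3, -1.2, 5.3]
opening: 0.446
```

```bash
python3 s.py
```

```text
9.1 [-0.127  0.532  1.724 -0.001  0.883 -2.134] [629.464 -79.264  82.514] [-3.14   0.001 -2.705] F [-0.254 -1.165  5.34 ] M [-0.314  0.088  0.291] 38.11325281883539 -1.0773084685206413
Ftool xy [ 0.723 -0.949]
```

Emit:
servo_tool([
  [36,[0,0,0.09],[0,0,8]],
  [36,[0,0,0.09],[0,0,8]],
  [36,[0,0,0.09],[0,0,8]],
  [36,[0,0,0.09],[0,0,8]],
  [36,[0,0,0.09],[0,0,8]],
  [36,[0,0,0.09],[0,0,8]],
  [36,[0,0,0.09],[0,0,8]],
  [36,[0,0,0.09],[0,0,8]],
])

```text
clock: 10.1
eef_pos: [629.3, -80.3, 81.8]
tcp_rot: [-3.141, 0.003, 2.46]
contact_force: [-1.0, -7.8, 5.4]
opening: 0.444
```

Emit:
servo_tool([
  [36,[0,0,0.09],[0,0,8]],
  [36,[0,0,0.09],[0,0,8]],
  [36,[0,0,0.09],[0,0,8]],
  [36,[0,0,0.09],[0,0,8]],
  [36,[0,0,0.09],[0,0,8]],
  [36,[0,0,0.09],[0,0,8]],
  [36,[0,0,0.09],[0,0,8]],
  [36,[0,0,0.09],[0,0,8]],
])

```text
clock: 11.1
eef_pos: [628.3, -80.7, 81.0]
tcp_rot: [-3.141, 0.003, 1.343]
contact_force: [-4.7, -8.7, 8.6]
opening: 0.444
```

```bash
python3 s.py
```

```text
11.1 [-0.129  0.534  1.726 -0.004  0.883  0.101] [628.262 -80.669  81.018] [-3.141  0.003  1.343] F [-4.696 -8.7    8.621] M [-1.372  0.881  0.364] 37.91378091055742 -1.4698854088783264
Ftool xy [-9.536 -2.61 ]
```

Emit:
servo_tool([
  [36,[0,0,0.07],[0,0,6]],
  [36,[0,0,0.07],[0,0,6]],
  [36,[0,0,0.07],[0,0,6]],
  [36,[0,0,0.07],[0,0,6]],
  [36,[0,0,0.07],[0,0,6]],
  [36,[0,0,0.07],[0,0,6]],
  [36,[0,0,0.07],[0,0,6]],
  [36,[0,0,0.07],[0,0,6]],
])

```text
clock: 12.1
eef_pos: [627.6, -80.2, 80.5]
tcp_rot: [3.141, 0.003, 0.506]
contact_force: [-7.3, -6.4, 10.9]
opening: 0.445
```

```bash
python3 s.py
```

```text
12.1 [-0.128  0.534  1.726 -0.003  0.883  0.938] [627.643 -80.189  80.462] [3.141 0.003 0.506] F [-7.339 -6.438 10.886] M [-1.06   1.125  0.344] 38.04270002870732 -1.0852890461683273
Ftool xy [-9.54   2.073]
```

The run is following the thread: drag is 0.3–0.35 N m and the nut has gone down 2.3 mm over 215°. I'll regrip now, before contact, so that seating and tightening happen in one grip, and correct the centre by about 1 mm.

Emit:
servo_tool([
  [36,[0,0,0],[0,0,0]],
  [62,[0,0,0],[0,0,0]],
  [62,[0,0,0],[0,0,0]],
  [62,[0,0,0],[0,0,0]],
  [62,[-0.9,0.4,0],[0,0,-10]],
  [62,[0,0,0],[0,0,-10]],
  [62,[0,0,0],[0,0,-10]],
  [62,[0,0,0],[0,0,-10]],
])

```text
clock: 13.1
eef_pos: [628.2, -79.4, 79.7]
tcp_rot: [-3.142, -0.0, 1.213]
contact_force: [-0.6, 0.1, -0.2]
opening: 0.726
```

Emit:
servo_tool([
  [62,[0,0,0],[0,0,-10]],
  [62,[0,0,0],[0,0,-10]],
  [62,[0,0,0],[0,0,-10]],
  [62,[0,0,0],[0,0,-10]],
  [62,[0,0,0],[0,0,-10]],
  [62,[0,0,0],[0,0,-10]],
  [62,[0,0,0],[0,0,-10]],
  [62,[0,0,0],[0,0,-10]],
])

```text
clock: 14.1
eef_pos: [628.2, -79.4, 79.7]
tcp_rot: [3.142, -0.0, 2.609]
contact_force: [0.1, 0.2, 0.6]
opening: 0.725
```

Emit:
servo_tool([
  [62,[0,0,0],[0,0,-10]],
  [62,[0,0,0],[0,0,-10]],
  [62,[0,0,0],[0,0,-10]],
  [62,[0,0,0],[0,0,-10]],
  [62,[0,0,0],[0,0,-10]],
  [62,[0,0,0],[0,0,-10]],
  [62,[0,0,0],[0,0,-10]],
  [62,[0,0,0],[0,0,-10]],
])

```text
clock: 15.1
eef_pos: [628.2, -79.4, 79.7]
tcp_rot: [3.141, 0.0, -2.278]
contact_force: [-0.2, 0.4, 0.0]
opening: 0.726
```

```bash
python3 s.py
```

```text
15.1 [-0.128  0.535  1.727  0.     0.879 -2.563] [628.205 -79.405  79.651] [ 3.141  0.    -2.278] F [-0.199  0.424  0.042] M [-0.035 -0.06   0.017] 62.0107593688416 2.307952120900154
Ftool xy [-0.193  0.427]
```

Emit:
servo_tool([
  [44,[0,0,0],[0,0,0]],
  [44,[0,0,0],[0,0,0]],
  [36,[0,0,0],[0,0,0]],
  [36,[0,0,0],[0,0,0]],
  [36,[0,0,0],[0,0,0]],
  [36,[0,0,-0.6],[0,0,0]],
  [36,[0,0,0],[0,0,0]],
])

```text
clock: 15.98
eef_pos: [628.4, -79.7, 80.2]
tcp_rot: [-3.141, 0.0, -2.284]
contact_force: [3.7, -1.9, -3.3]
opening: 0.445
```

```bash
python3 s.py
```

```text
15.975 [-0.128  0.535  1.727 -0.     0.88  -2.557] [628.388 -79.709  80.236] [-3.141  0.    -2.284] F [ 3.714 -1.904 -3.302] M [-0.351 -0.496 -0.085] 38.03528463186101 -0.028716707602143288
Ftool xy [-0.99  -4.054]
```

Emit:
servo_tool([
  [36,[0,0,0.04],[0,0,4]],
  [36,[0,0,0.06],[0,0,5]],
  [36,[0,0,0.06],[0,0,5]],
  [36,[0,0,0.06],[0,0,5]],
  [36,[0,0,0.06],[0,0,5]],
  [36,[0,0,0.06],[0,0,5]],
  [36,[0,0,0.06],[0,0,5]],
  [36,[0,0,0.06],[0,0,5]],
])

```text
clock: 16.98
eef_pos: [628.4, -79.8, 79.8]
tcp_rot: [-3.141, 0.0, -2.967]
contact_force: [3.6, -2.0, -2.7]
opening: 0.445
```

```bash
python3 s.py
```

```text
16.975 [-0.128  0.535  1.727 -0.     0.879 -1.874] [628.427 -79.76   79.806] [-3.141  0.    -2.967] F [ 3.614 -2.017 -2.65 ] M [-0.386 -0.509  0.266] 38.016117353805235 -0.8784830197691917
Ftool xy [-3.209 -2.614]
```

Emit:
servo_tool([
  [36,[0,0,0.03],[0,0,2.5]],
  [36,[0,0,0.03],[0,0,2.5]],
  [36,[0,0,0.03],[0,0,2.5]],
  [36,[0,0,0.03],[0,0,2.5]],
  [36,[0,0,0.03],[0,0,2.5]],
  [36,[0,0,0.03],[0,0,2.5]],
  [36,[0,0,0.03],[0,0,2.5]],
  [36,[0,0,0.03],[0,0,2.5]],
])

```text
clock: 17.98
eef_pos: [628.4, -79.8, 79.5]
tcp_rot: [-3.141, 0.0, 2.968]
contact_force: [2.5, -2.9, -1.6]
opening: 0.441
```

```bash
python3 s.py
```

```text
17.975 [-0.128  0.535  1.727 -0.     0.879 -1.526] [628.371 -79.787  79.55 ] [-3.141  0.     2.968] F [ 2.526 -2.875 -1.631] M [-0.419 -0.438  0.186] 37.68211068938527 -0.3889565169811249
Ftool xy [-2.983 -2.397]
```

Emit:
servo_tool([
  [36,[0,0,0.03],[0,0,2.5]],
  [36,[0,0,0.03],[0,0,2.5]],
  [36,[0,0,0.03],[0,0,2.5]],
  [36,[0,0,0.03],[0,0,2.5]],
  [36,[0,0,0.03],[0,0,2.5]],
  [36,[0,0,0.03],[0,0,2.5]],
  [36,[0,0,0.03],[0,0,2.5]],
  [36,[0,0,0.03],[0,0,2.5]],
])

```text
clock: 18.98
eef_pos: [628.4, -79.8, 79.3]
tcp_rot: [-3.141, 0.001, 2.619]
contact_force: [3.0, -2.4, -2.0]
opening: 0.442
```

```bash
python3 s.py
```

```text
18.975 [-0.129  0.536  1.727 -0.     0.878 -1.177] [628.405 -79.819  79.326] [-3.141  0.001  2.619] F [ 3.041 -2.411 -1.986] M [-0.389 -0.397  0.177] 37.706836803592516 -0.3891062457114458
Ftool xy [-3.838 -0.572]
```

Still only free-running drag at 294°, about 0.18 N m. Continuing.

Emit:
servo_tool([
  [36,[0,0,0.03],[0,0,2.5]],
  [36,[0,0,0.03],[0,0,2.5]],
  [36,[0,0,0.03],[0,0,2.5]],
  [36,[0,0,0.03],[0,0,2.5]],
  [36,[0,0,0.03],[0,0,2.5]],
  [36,[0,0,0.03],[0,0,2.5]],
  [36,[0,0,0.03],[0,0,2.5]],
  [36,[0,0,0.03],[0,0,2.5]],
])

```text
clock: 19.98
eef_pos: [628.4, -79.8, 79.1]
tcp_rot: [3.142, 0.001, 2.27]
contact_force: [1.6, -3.1, -1.6]
opening: 0.447
```

```bash
python3 s.py
```

```text
19.975 [-0.128  0.536  1.727 -0.     0.878 -0.828] [628.388 -79.803  79.101] [3.142 0.001 2.27 ] F [ 1.59  -3.124 -1.614] M [-0.396 -0.409  0.162] 38.14298899845017 -0.3895849362015724
Ftool xy [-3.414 -0.794]
```

Emit:
servo_tool([
  [36,[0,0,0.03],[0,0,2.5]],
  [36,[0,0,0.03],[0,0,2.5]],
  [36,[0,0,0.03],[0,0,2.5]],
  [36,[0,0,0.03],[0,0,2.5]],
  [36,[0,0,0.03],[0,0,2.5]],
  [36,[0,0,0.03],[0,0,2.5]],
  [36,[0,0,0.03],[0,0,2.5]],
  [36,[0,0,0.03],[0,0,2.5]],
])

```text
clock: 20.98
eef_pos: [628.4, -79.8, 78.9]
tcp_rot: [3.141, 0.001, 1.921]
contact_force: [2.5, -2.9, -1.0]
opening: 0.444
```

```bash
python3 s.py
```

```text
20.975 [-0.129  0.536  1.727 -0.001  0.878 -0.479] [628.357 -79.837  78.891] [3.141 0.001 1.921] F [ 2.45  -2.939 -0.982] M [-0.394 -0.437  0.195] 37.8955256391505 -0.3894395101815462
Ftool xy [-3.602  1.292]
```

Emit:
servo_tool([
  [36,[0,0,0.03],[0,0,2.5]],
  [36,[0,0,0.03],[0,0,2.5]],
  [36,[0,0,0.03],[0,0,2.5]],
  [36,[0,0,0.03],[0,0,2.5]],
  [36,[0,0,0.03],[0,0,2.5]],
  [36,[0,0,0.03],[0,0,2.5]],
  [36,[0,0,0.03],[0,0,2.5]],
  [36,[0,0,0.03],[0,0,2.5]],
])

```text
clock: 21.98
eef_pos: [628.4, -79.9, 78.7]
tcp_rot: [3.141, 0.0, 1.572]
contact_force: [2.8, -2.4, -1.6]
opening: 0.445
```

```bash
python3 s.py
```

```text
21.975 [-0.129  0.537  1.727 -0.001  0.877 -0.13 ] [628.366 -79.863  78.668] [3.141 0.    1.572] F [ 2.834 -2.368 -1.641] M [-0.408 -0.411  0.218] 38.03591295206176 -0.38974011316895485
Ftool xy [-2.372  2.831]
```

Emit:
servo_tool([
  [36,[0,0,0.03],[0,0,2.5]],
  [36,[0,0,0.03],[0,0,2.5]],
  [36,[0,0,0.03],[0,0,2.5]],
  [36,[0,0,0.03],[0,0,2.5]],
  [36,[0,0,0.03],[0,0,2.5]],
  [36,[0,0,0.03],[0,0,2.5]],
  [36,[0,0,0.03],[0,0,2.5]],
  [36,[0,0,0.03],[0,0,2.5]],
])

```text
clock: 22.98
eef_pos: [628.3, -79.9, 78.4]
tcp_rot: [3.141, 0.0, 1.223]
contact_force: [1.6, -3.2, -1.3]
opening: 0.446
```

```bash
python3 s.py
```

```text
22.975 [-0.129  0.537  1.728 -0.001  0.877  0.219] [628.31  -79.858  78.445] [3.141 0.    1.223] F [ 1.637 -3.226 -1.336] M [-0.403 -0.364  0.167] 38.12545445928374 -0.3900458011776209
Ftool xy [-2.475  2.639]
```

Emit:
servo_tool([
  [36,[0,0,0.03],[0,0,2.5]],
  [36,[0,0,0.03],[0,0,2.5]],
  [36,[0,0,0.03],[0,0,2.5]],
  [36,[0,0,0.03],[0,0,2.5]],
  [36,[0,0,0.03],[0,0,2.5]],
  [36,[0,0,0.03],[0,0,2.5]],
  [36,[0,0,0.03],[0,0,2.5]],
  [36,[0,0,0.03],[0,0,2.5]],
])

```text
clock: 23.98
eef_pos: [628.3, -79.8, 78.3]
tcp_rot: [3.141, 0.0, 0.874]
contact_force: [0.6, -3.3, -0.7]
opening: 0.445
```

```bash
python3 s.py
```

```text
23.975 [-0.129  0.537  1.728 -0.001  0.877  0.568] [628.27  -79.849  78.261] [3.141 0.    0.874] F [ 0.564 -3.28  -0.688] M [-0.441 -0.32   0.202] 37.972454383087815 -0.35223908722400665
Ftool xy [-2.154  2.537]
```

Emit:
servo_tool([
  [36,[0,0,0.03],[0,0,2]],
  [36,[0,0,0.02],[0,0,2]],
  [36,[0,0,0.02],[0,0,2]],
  [36,[0,0,0.02],[0,0,2]],
  [36,[0,0,0.02],[0,0,2]],
  [36,[0,0,0.02],[0,0,2]],
  [36,[0,0,0.02],[0,0,2]],
  [36,[0,0,0.02],[0,0,2]],
])

```text
clock: 24.98
eef_pos: [628.3, -79.8, 78.1]
tcp_rot: [3.141, 0.0, 0.594]
contact_force: [2.8, -4.4, -1.4]
opening: 0.445
```

```bash
python3 s.py
```

```text
24.975 [-0.128  0.537  1.728 -0.     0.876  0.849] [628.263 -79.764  78.141] [3.141 0.    0.594] F [ 2.798 -4.415 -1.389] M [-0.739 -0.415  0.338] 38.01356575373996 -0.16120252199470997
Ftool xy [-0.152  5.225]
```

Contact: the torque rose to 0.34 N m at about 410° of turn. Now creeping.

Emit:
servo_tool([
  [36,[0,0,0.02],[0,0,1.5]],
  [36,[0,0,0.02],[0,0,1.5]],
  [36,[0,0,0.02],[0,0,1.5]],
  [36,[0,0,0.01],[0,0,1]],
  [36,[0,0,0.01],[0,0,1]],
  [36,[0,0,0.01],[0,0,1]],
  [36,[0,0,0.01],[0,0,1]],
  [36,[0,0,0.01],[0,0,1]],
])

```text
clock: 25.98
eef_pos: [628.2, -79.8, 78.1]
tcp_rot: [3.141, -0.0, 0.429]
contact_force: [2.8, -4.7, -0.8]
opening: 0.446
```

```bash
python3 s.py; python3 -c "
from h import *
m=[]
for i in range(8): grab_frame('scene') ; m.append(sense()['wrist_torque'][2])
print(np.round(m,3))"
```

```text
25.975 [-0.128  0.537  1.728 -0.     0.876  1.014] [628.245 -79.755  78.087] [ 3.141 -0.     0.429] F [ 2.805 -4.695 -0.819] M [-0.714 -0.396  0.323] 38.047491689276974 0.08667320944368839
Ftool xy [0.599 5.436]
[0.319 0.25  0.267 0.275 0.275 0.239 0.305 0.312]
```

Emit:
servo_tool([
  [36,[0,0,0.01],[0,0,1]],
  [36,[0,0,0.01],[0,0,1]],
  [36,[0,0,0.01],[0,0,1]],
  [36,[0,0,0.01],[0,0,1]],
  [36,[0,0,0.01],[0,0,1]],
  [36,[0,0,0.01],[0,0,1]],
  [36,[0,0,0.01],[0,0,1]],
  [36,[0,0,0.01],[0,0,1]],
])

```text
clock: 27.38
eef_pos: [628.2, -79.7, 78.0]
tcp_rot: [3.141, -0.0, 0.289]
contact_force: [1.3, -4.7, -0.6]
opening: 0.442
```

```bash
cat >> s.py <<'E'
m=[]
for i in range(6): grab_frame('scene') ; m.append(sense()['wrist_torque'][2])
print(np.round(m,3),np.mean(m))
E
python3 s.py
```

```text
27.375 [-0.128  0.537  1.728 -0.     0.876  1.153] [628.232 -79.741  78.023] [ 3.141 -0.     0.289] F [ 1.327 -4.718 -0.56 ] M [-0.803 -0.337  0.322] 37.760179888224144 0.12062005698680878
Ftool xy [-0.073  4.901]
[0.291 0.277 0.337 0.293 0.301 0.335] 0.30575799788929997
```

The torque has plateaued at about 0.33 N m while turning, so the pads may be creeping on the ring. I'll grip harder before going on.

Emit:
servo_tool([
  [34,[0,0,0],[0,0,0]],
  [34,[0,0,0],[0,0,0]],
  [34,[0,0,0.01],[0,0,1]],
  [34,[0,0,0.01],[0,0,1]],
  [34,[0,0,0.01],[0,0,1]],
  [34,[0,0,0.01],[0,0,1]],
], force=100)

```text
clock: 28.42
eef_pos: [628.3, -79.7, 78.2]
tcp_rot: [3.141, -0.0, 0.22]
contact_force: [1.1, -5.3, 3.7]
opening: 0.43
```

```bash
python3 s.py
```

```text
28.425 [-0.128  0.537  1.728 -0.     0.876  1.223] [628.261 -79.718  78.199] [ 3.141 -0.     0.22 ] F [ 1.05  -5.311  3.682] M [-0.818 -0.156  0.388] 36.73009088127622 0.1503681018948555
Ftool xy [-0.133  5.412]
[0.368 0.292 0.346 0.32  0.336 0.307] 0.32807602586831797
```

Emit:
servo_tool([
  [34,[0,0,0.01],[0,0,1]],
  [34,[0,0,0.01],[0,0,1]],
  [34,[0,0,0.01],[0,0,1]],
  [34,[0,0,0.01],[0,0,1]],
  [34,[0,0,0.01],[0,0,1]],
  [34,[0,0,0.01],[0,0,1]],
])

```text
clock: 29.48
eef_pos: [628.3, -79.7, 78.1]
tcp_rot: [3.141, -0.0, 0.115]
contact_force: [-0.2, -4.9, 4.4]
opening: 0.434
```

```bash
python3 s.py
```

```text
29.475 [-0.128  0.537  1.728 -0.     0.876  1.327] [628.26  -79.718  78.137] [ 3.141 -0.     0.115] F [-0.174 -4.887  4.395] M [-0.821 -0.118  0.328] 37.05876698766065 0.17659031320363283
Ftool xy [-0.734  4.835]
[0.406 0.371 0.417 0.363 0.282 0.387] 0.3710329256595728
```

Emit:
servo_tool([
  [34,[0,0,0.01],[0,0,1]],
  [34,[0,0,0.01],[0,0,1]],
  [34,[0,0,0.01],[0,0,1]],
  [34,[0,0,0.01],[0,0,1]],
  [34,[0,0,0.01],[0,0,1]],
  [34,[0,0,0.01],[0,0,1]],
  [34,[0,0,0.01],[0,0,1]],
])

```text
clock: 30.65
eef_pos: [628.3, -79.7, 78.1]
tcp_rot: [3.141, -0.0, -0.007]
contact_force: [0.7, -5.3, 5.2]
opening: 0.428
```

```bash
python3 s.py
```

```text
30.65 [-0.128  0.537  1.728 -0.     0.876  1.45 ] [628.273 -79.707  78.115] [ 3.141 -0.    -0.007] F [ 0.717 -5.271  5.223] M [-0.855 -0.08   0.485] 36.53276140962698 0.23523098789155483
Ftool xy [0.755 5.266]
[0.368 0.425 0.34  0.371 0.3   0.33 ] 0.35555154840484704
```

The readings are noisy: 0.485 N m creeping, about 0.36 N m at rest. I'll take more creep samples one degree at a time.

```bash
cat > q.py <<'E'
from h import *
s=sense();print(round(s['clock'],2),np.round(s['wrist_torque'],3),round(s['joint_efforts'][5],3),np.round(s['qpos'][5],4),np.round(s['qvel'][5],3))
E
python3 q.py; python3 -c "
from h import *
m=[]
for i in range(10): grab_frame('top');m.append(sense()['wrist_torque'][2])
print(np.mean(m),np.std(m))"
```

```text
30.95 [-0.864 -0.091  0.33 ] 0.376 1.4492 0.001
0.3726474567016136 0.028837421546857752
```

Emit:
servo_tool([
  [34,[0,0,0],[0,0,0.5]],
  [34,[0,0,0.01],[0,0,0.5]],
], force=115)

```text
clock: 31.7
eef_pos: [628.3, -79.7, 78.2]
tcp_rot: [3.141, -0.0, -0.024]
contact_force: [0.6, -4.9, 4.5]
opening: 0.428
```

```bash
python3 q.py
```

```text
31.7 [-0.818 -0.073  0.445] 0.328 1.4669 0.071
```

Emit:
servo_tool([
  [34,[0,0,0],[0,0,0.5]],
])

```text
clock: 31.82
eef_pos: [628.3, -79.7, 78.2]
tcp_rot: [3.141, -0.0, -0.033]
contact_force: [0.3, -4.9, 6.5]
opening: 0.427
```

```bash
python3 q.py
```

```text
31.82 [-0.84  -0.045  0.478] 0.315 1.4756 0.071
```

Emit:
servo_tool([
  [34,[0,0,0.01],[0,0,0.5]],
])

```text
clock: 31.95
eef_pos: [628.3, -79.7, 78.1]
tcp_rot: [3.141, -0.0, -0.042]
contact_force: [-0.4, -5.2, 5.7]
opening: 0.426
```

```bash
python3 q.py
```

```text
31.95 [-0.861 -0.027  0.404] 0.304 1.4843 0.068
```

Emit:
servo_tool([
  [34,[0,0,0],[0,0,0.5]],
])

```text
clock: 32.08
eef_pos: [628.3, -79.7, 78.2]
tcp_rot: [3.141, -0.0, -0.051]
contact_force: [-0.6, -5.6, 4.9]
opening: 0.428
```

```bash
python3 q.py;python3 -c "
from h import *
m=[]
for i in range(10): grab_frame('top');m.append(sense()['wrist_torque'][2])
print(np.mean(m),np.std(m))"
```

```text
32.08 [-0.859 -0.053  0.446] 0.324 1.493 0.071
0.4100631245710834 0.034334270582472425
```

Emit:
servo_tool([
  [34,[0,0,0.01],[0,0,0.5]],
  [34,[0,0,0],[0,0,0.5]],
  [34,[0,0,0.01],[0,0,0.5]],
  [34,[0,0,0],[0,0,0.5]],
  [34,[0,0,0],[0,0,0.5]],
])

```text
clock: 33.2
eef_pos: [628.3, -79.7, 78.1]
tcp_rot: [3.141, -0.0, -0.094]
contact_force: [0.8, -5.5, 5.3]
opening: 0.428
```

```bash
python3 q.py;python3 -c "
from h import *
m=[];e=[]
for i in range(10): grab_frame('top');s=sense();m.append(s['wrist_torque'][2]);e.append(s['joint_efforts'][5])
print(np.mean(m),np.std(m),np.round(e,3))"
```

```text
33.2 [-0.866 -0.024  0.429] 0.388 1.5366 0.07
0.39376645371225016 0.024577994961903347 [0.349 0.487 0.432 0.409 0.404 0.402 0.402 0.402 0.402 0.402]
```

Creep torque is now about 0.45–0.49 N m, going by the joint effort and the wrist samples. The steady reading at rest is 0.40 N m, which fits the allowance of up to 0.1 lower at rest. Letting go and lifting clear.

Emit:
servo_tool([
  [70,[0,0,0],[0,0,0]],
  [70,[0,0,0],[0,0,0]],
  [70,[0,0,0],[0,0,0]],
  [70,[0,0,0],[0,0,0]],
  [70,[0,0,-15],[0,0,0]],
  [70,[0,0,-30],[0,0,0]],
  [70,[0,0,-40],[0,0,0]],
  [70,[0,0,-40],[0,0,0]],
])

```text
clock: 34.7
eef_pos: [628.2, -79.6, 205.0]
tcp_rot: [-3.142, -0.001, -0.094]
contact_force: [0.4, 0.9, 0.4]
opening: 0.819
```

Emit:
servo_tool([
  [70,[-40,0,-20],[0,0,0]],
  [70,[-50,0,0],[0,0,0]],
  [70,[-50,0,0],[0,0,0]],
  [70,[-50,0,0],[0,0,0]],
  [70,[0,0,0],[0,0,0]],
  [70,[0,0,0],[0,0,0]],
])

```text
clock: 35.45
eef_pos: [440.2, -62.0, 224.0]
tcp_rot: [3.141, -0.003, -0.094]
contact_force: [-0.1, -0.0, -0.2]
opening: 0.817
```

```bash
python3 s.py; python3 - <<'E'
from h import *
np.set_printoptions(precision=1,suppress=True)
a=grab_frame("scene");old=cv2.imread("pics/a.png")
for n in("lock_nut","level","oil_bottle"):
    for d in trace("scene",n)[:1]:
        ys,xs=np.nonzero(d["mask"]);print(n,round(d["conf"],2),xs.min(),xs.max(),ys.min(),ys.max(),xs.mean(),ys.mean())
c=lambda f:cv2.resize(f[200:280,220:320],(400,320),interpolation=2)
cv2.imwrite("pics/e.png",np.hstack([c(old),c(a)]))
E
```

```text
35.45 [-0.143  0.074  2.011  0.     1.054  1.521] [440.17  -62.001 223.967] [ 3.141 -0.003 -0.094] F [-0.096 -0.015 -0.216] M [ 0.004 -0.022 -0.017] 69.73111593178362 -0.001712351331661921
Ftool xy [-0.094  0.024]
[ 0.016 -0.026  0.031 -0.01   0.005  0.041] 0.009299518840628235
lock_nut 0.64 250 270 231 246 260.4159292035398 238.8362831858407
level 0.98 314 344 255 280 328.34248788368336 267.53796445880454
oil_bottle 0.94 487 514 333 371 501.0193298969072 353.1958762886598
```

View pics/e.png

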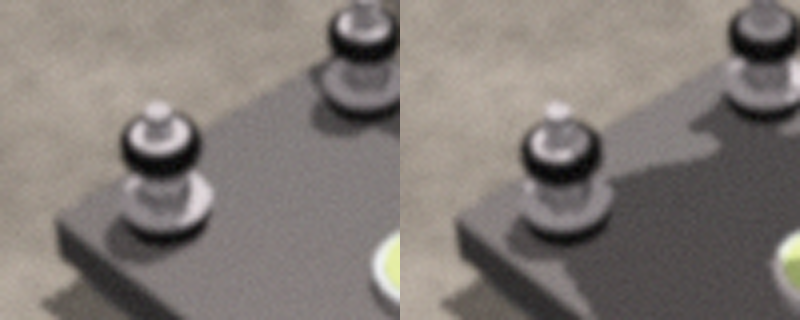

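The after image (right half) shows the ring lower, with more stud above it. The mask moved down about 1.7 px (ring centre row 237.1 to 238.8), and the bubble level hasn't moved. Handing in.

```bash
python3 -c "
from rig import *
print(sign_off())"
```

```text
the job is handed in; nothing more can be done
None
```

I ran the loose lock nut, on the mount near (628, -80), down its stud and tightened it against the set nut, then let go. I handed the job in at about 36 s of the 72 s allowed.

**Run-down:** The nut took two grips. The nuts touched after about 395° of turn, which is roughly 4.4 mm of travel.

**Torque:** It finished at about 0.45–0.49 N m while creeping, worked out from the last joint's effort. Single wrist readings while creeping were noisier, at 0.40–0.48 N m. At rest it read about 0.40 N m by both measures, within the stated 0.1 allowance.

**Final checks:**
- **Nut position:** the picture after release shows the ring lower, with more stud above it.
- **Bystanders:** the level is where it was. The oil bottle was found only in the last picture's check, with no earlier mask to compare. I did not re-check the slide box and spanner, but the arm never went near them.
- **Contact:** nothing was touching the gripper at the end.

**Less certain:**
- **Torque climb:** after contact, torque climbed more slowly than the stated rate. The pads probably slipped a little on the ring at 50 N grip, so I raised the grip to 100–115 N, after which it kept climbing.
- **Set nut:** I could not confirm from the images that it stayed put. I infer it from the torque staying well under the 0.68 N m at which it would be dragged round.

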